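# Take the stock basket off its deep hooks and put it on the counting scale

## Robot

A 7-joint arm with a two-finger parallel gripper is mounted at the origin on the work surface. World frame = base frame: x ahead of the robot, y to its left, z up, the work surface at z = 0. Lengths are in mm, angles in rad, forces in N, time in s.
With the tool pointing down it reaches from about 400 to 925 mm from the base axis. Payload 4.1 kg.
Tool frame: the origin (TCP) lies midway between the tips of the shut fingers; the grasp point (between the pads) lies 19 mm behind it (manip.hold_point_z is the distance from the TCP to the grasp point, in mm); z points along the fingers, y is the direction in which the jaws open and shut (so a half turn about z gives the same grasp; the last joint's range is limited). The gripper opens to 85 mm and grips with 20 to 120 N. Pads are 22 mm wide; open, the fingers measure 114 mm over their backs; the gripper's body (76 mm by 85 mm) begins 54 mm behind the grasp point. The pads swing forward as they close: fully open they stand 13 mm farther back than shut.
Start: joints at [1.022, 0.398, 0.045, 1.537, -0.019, 1.207, -0.051], TCP at [282.65, -585.365, 231.347] pointing down, gripper open.
Joint ranges: [-2.82, 2.82], [-0.49, 2.23], [-1.37, 1.46], [0, 2.46], [-1.36, 4.5], [0.23, 2], [-2.94, 2.94]. Speed limits (rad/s): [2.57, 2.57, 3.14, 3.14, 3.14, 3.14, 3.14].

## Interface

Orientations are given as a unit quaternion [x, y, z, w].
In Python, from bench import sense, optics, sign_off, manip gives the robot as it stands.
- The arm moves only by the tool jog_arm, never from a script. Its argument "steps" is a list of rows, each an object with "dp": the shift along the world's x, y, z in cm, a list of three; "rotation": the turn, a rotation vector about the world's x, y, z in rad, a list of three; "claw": the opening, from 0 (shut) to 1 (fully open). A call has 1 to 20 rows; each row is the pose to reach, as a shift and turn from the pose commanded when the call began; what a row does not reach only later rows make up. A row lasts 1/12 s, in which the tool goes at most 41.7 mm and 7.16 degrees, less where a joint would pass 70% of its speed; a pose out of reach is approached as far as the arm can. A call with a gripper value outside its range is refused whole. The fingers move at their own pace and stop on an object; "newtons" is the grip in N (left out, the last holds). Time passes only in rows, so rows that repeat a pose let the fingers close. It gives the time, the measured TCP pose, the force and the opening at its end, in the units of the state.
- sense(): the state, without advancing time (a new reading comes with each control period).
- optics.grab_frame(name): name is "scene" or "top" or "wrist"; returns a dict with "frame" (480x640x3 uint8, red, green, blue), "mtx" (3x3 intrinsics, pixels), "origin" and "attitude" of the camera in the world. Camera axes: x right, y down, z forward; pixel columns grow to the right and rows downward; lengths in mm; the calibration is good to about 2 mm. A picture is of the moment at which its call begins. There is no depth.
- sign_off(): hands the job in, once; it reports no verdict.
The state is a dict: "clock": time; "joint_positions": joint angles; "dq": joint speeds; "effort": joint torques, N m; "tcp_pos": TCP position; "tool_rot": TCP orientation; "force": force on the tool from outside, world axes, zero at the start; "ft_torque": the same for the moment, N m; "gripper_width": finger opening in mm.
Only numpy, scipy, OpenCV 4.12 (cv2) and the standard library are available. Lean on these libraries where they do the work, as an engineer would, in place of code of your own. Each camera call takes 0.05 s, during which the arm holds its last target. There are 200 camera calls.

## Task

Take the wire basket of staple boxes down from the rack for a stock count: ease it up out of the two deep tilted hooks by feel, without forcing them, until its rail is past the tips, and only then draw it off, keeping it level. Set it down gently in the middle of the scale's pan, square with the pan, with both boxes still in it, let go, and leave everything else where it is.

Things in the scene. Friction and masses are not known exactly. Their poses are not given: they have to be found in the camera images.
- basket: Open steel-wire stock basket, 160 mm front to back (its x), 160 mm wide (its y), 100 mm to the rim; origin under the middle of its floor; its x axis points to its back, towards the rack, z up. Its walls are 3 mm thick. It hangs nearly level by a raised rail behind its back wall; two rubber-capped feet, 131 mm behind and 12 mm above the origin, lean on the rack's lower rail. With its stock it weighs 0.31 to 0.40 kg.
- basket_handle (a point): Middle of the basket's black grip: a bar 10 mm thick (basket x), 100 mm long (basket y), 24 mm tall, upright faces, 145 mm above the basket's origin and straight over it, on a fixed steel arch whose legs stand 78 mm to either side. Take it from above across its 10 mm thickness.
- basket_rail (a point): Middle of the basket's hanging rail: a round bar 6 mm across along basket y, free between its two carrying arms, which stand 72 mm either side; 112 mm behind and 145 mm above the basket's origin (as high as the grip), 32 mm behind the back wall.
- rack: Bench-top rack of grey slotted angle, 290 mm wide (y), 110 mm deep, 320 mm tall, fixed; origin on the bench under the middle of its front face, x from front to back. Across its front run two rails, their faces at x = 0: the lower 64 to 100 mm, the upper 191 to 227 mm above the bench. A shallow stocked deck lies behind. The twin hook is bolted to the upper rail.
- hook_plate: The twin hook's fixed bracket: a plate with an ear 96 mm to either side; origin and axes as the rack's. Between the ears both hooks tilt together about the line across the rack through hook_seat. They are clamped tilted: anywhere from 0.2 rad back (tips to the rack) to 0.5 rad forward (tips to the basket), not measured or reported; lead the rail up along them by feel. More than about 18 N from the basket spoils them.
- hook_seat (a point): Fixed point where the axis of the basket's rail rests (to 2 mm), midway between two deep U hooks of dark flat bar, 18 mm before the rack's front face, 215 mm up; axes as the rack's. The hooks stand 54 mm to either side of it, 12 mm wide; legs 5 mm thick, throat 9 mm wide, both legs 65 mm long above this point (along their tilt).
- scale: Counting scale, fixed: grey housing with a flat steel pan 210 mm (x) by 240 mm (y), its top 58 mm above the bench; origin on the bench under the middle of the pan; keypad and display lie in front of the pan, at -x, lower than the pan.
- pan (a point): Middle of the top face of the scale's pan, axes as the scale's.
- staples_a: Plain box of staples 78 x 54 x 38 mm lying loose in the basket on its 5 mm floor; origin under its middle.
- staples_b: The second such box in the basket.
- carton: Bystander, to be left alone: closed plain cardboard carton 100 x 150 x 45 mm, standing under the hanging basket; origin under its middle.
- glue: Bystander, to be left alone: white glue bottle, 44 mm across, 110 mm tall; origin under its middle.
- pin_jar: Bystander, to be left alone: clear jar with lid, 52 mm across, 70 mm tall; origin under its middle.
- tape_roll: Bystander, to be left alone: roll of amber packing tape lying flat, 96 mm across, 48 mm tall; origin under its middle.
- stapler: Bystander, to be left alone: black desk stapler 140 x 34 x 46 mm; origin under its middle.
- envelope_box: Bystander, to be left alone: flat white box 120 x 170 x 45 mm; origin under its middle.
- pen_cup: Bystander, to be left alone: dark steel pen cup, 76 mm across, 100 mm tall; origin under its middle.

How it is judged:
By the outcome, as a careful person would: the job done as asked, in the order asked, and still so for the second after the job is handed in, with the robot touching nothing.
It also fails if it takes over 72 s, if anything falls off the work surface, if the arm or the gripper's body presses on something with over 40 N, if the wrist force passes 120 N, or if a joint passes its speed limit or range.

## Working session

There is one attempt and no reset: what is moved stays moved. The work goes in short steps, Python scripts to look and compute and a tool call to move; the robot and the scene stay as the last step left them, time stands still between calls to the robot, and variables do not carry over. Pictures are saved under pics/ and viewed, about 8 in all and at most 12, crops included, and the job is handed in when it is done.

Besides the shell and the picture viewer there is one more tool, called after ">>>" as a command line: name --argument value ..., lists and objects as JSON in quotes. jog_arm: Moves the arm, as the interface text tells. Its arguments: {"type":"object","properties":{"steps":{"type":"array"},"newtons":{"type":"number"}},"required":["steps"]}

```bash
mkdir -p pics; ls
python3 - <<'E'
from bench import sense, optics, manip
import cv2
print(sense()); print([a for a in dir(manip) if a[0]!='_'])
for n in("scene","top"):
    d=optics.grab_frame(n); cv2.imwrite(f"pics/{n}0.png",d["frame"][:,:,::-1]); print(n,d["mtx"],d["origin"],d["attitude"])
E
```

```text
pics
{'clock': 0.0, 'joint_positions': array([ 1.02201154,  0.39921185,  0.0450609 ,  1.53790696, -0.01867816,
        1.20689937, -0.05069392]), 'dq': array([ 0.0007761 ,  0.00021697, -0.00059434,  0.00031796,  0.00180628,
        0.00272033, -0.00019461]), 'effort': array([ 5.49092638e-04, -4.75117958e+01,  1.36481669e+00, -2.54221541e+01,
        1.15149756e-02,  9.45556909e-03,  1.62023589e-06]), 'tcp_pos': array([ 282.31714502, -584.76875769,  230.23920216]), 'tool_rot': array([ 9.74806404e-01,  2.23050374e-01, -3.05420587e-04, -9.54512965e-04]), 'force': array([-0.41814126,  0.64279162,  0.53406285]), 'ft_torque': array([ 0.03422647,  0.03287166, -0.03547893]), 'gripper_width': 85.33850824200091}
['IKError', 'hold_point_z']
scene [[517.06579687   0.         314.40994234]
 [  0.         517.06579687 239.92646923]
 [  0.           0.           1.        ]] [ 896.03581402  734.57249375 1264.14434339] [ 0.18823881  0.93400515 -0.2982165  -0.05716154]
top [[513.29749714   0.         315.91264912]
 [  0.         513.29749714 241.97513396]
 [  0.           0.           1.        ]] [ 424.73465117  -13.28371786 1398.91743843] [ 0.70624811 -0.70531296  0.04200001 -0.0445335 ]
```

View pics/scene0.png

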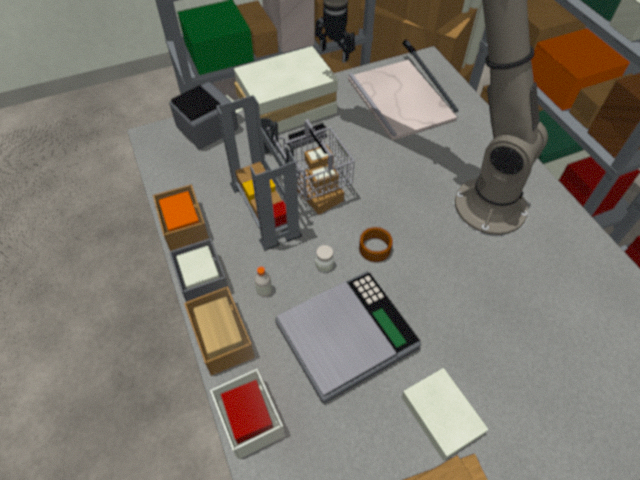

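View pics/top0.png

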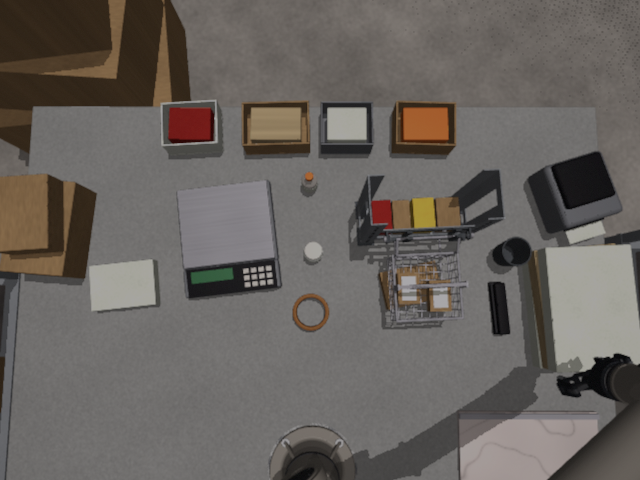

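The top view shows world +x up and +y to the left. The pan is around (227,225), the grip around (437,286), and the rack behind it at y≈230. I'll zoom in on both.

Run:
```python
import cv2,numpy as np
t=cv2.imread("pics/top0.png")
a=cv2.resize(t[165:335,350:515],None,fx=4.6,fy=3.5,interpolation=cv2.INTER_CUBIC)
a=cv2.resize(t[165:335,350:520],(600,600),interpolation=cv2.INTER_CUBIC)
cv2.imwrite("pics/tz.png",a)
```

```text
(no output)
```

View pics/tz.png

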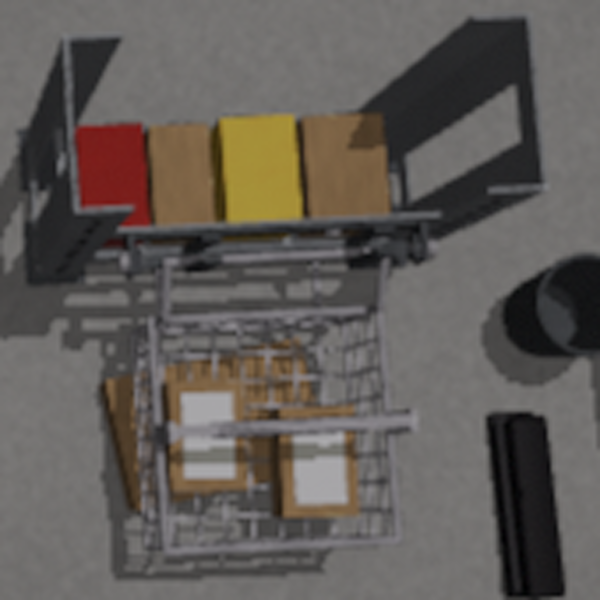

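```bash
cat > h.py <<'E'
import numpy as np,cv2
from scipy.spatial.transform import Rotation as R
from scipy.optimize import least_squares
def proj(d,P):
    p=(np.atleast_2d(P)-d["origin"])@R.from_quat(d["attitude"]).as_matrix()
    q=p@d["mtx"].T
    return q[:,:2]/q[:,2:]
def tf(x,y,z,a,P):
    return R.from_euler('z',a).apply(np.atleast_2d(P))+[x,y,z]
def fit(d,P,uv,z,x0):
    s=least_squares(lambda v:(proj(d,tf(v[0],v[1],z,v[2],P))-uv).ravel(),x0,x_scale=[100,100,.1])
    return s.x,np.abs(s.fun).max()
E
python3 - <<'E'
from h import *
from bench import optics
T=optics.grab_frame("top");S=optics.grab_frame("scene")
k=170/600
c=lambda L:np.array(L)*k+[350,165]
bP=[[80,80,100],[80,-80,100],[-80,80,100],[-80,-80,100],[0,78,150],[0,-78,150]]
b,e=fit(T,bP,c([[158,320],[380,306],[165,548],[398,538],[163,433],[413,420]]),70,[330,-300,0]);print("basket",b,e)
# pan outline via segmentation in top view
g=T["frame"].astype(int)
im=cv2.cvtColor(T["frame"],cv2.COLOR_RGB2GRAY)
print(im[225,165:190],im[225,265:290],im[175:195,225],im[250:275,225])
pP=[[105,120,0],[105,-120,0],[-105,-120,0],[-105,120,0]]
s,e=fit(T,pP,np.array([[179,188],[269,181],[277,257],[186,264]]),58,[550,240,0]);print("scale",s,e)
# rack guess from basket
rk=tf(b[0],b[1],0,b[2],[[130,0,0]])[0];print("rack",rk)
a=[]
for d in(T,S):
    f=d["frame"][:,:,::-1].copy();f=cv2.resize(f,None,fx=4,fy=4,interpolation=cv2.INTER_CUBIC)
    def pl(P,col,cl=True):
        cv2.polylines(f,[np.round(proj(d,P)*4+1.5).astype(int)],cl,col,1)
    pl(tf(s[0],s[1],58,s[2],pP),(0,0,255))
    pl(tf(b[0],b[1],70,b[2],np.array(bP)[[0,1,3,2]]),(0,255,0));pl(tf(b[0],b[1],70,b[2],np.array(bP)[4:]),(0,255,0),0)
    pl(tf(b[0],b[1],70,b[2],[[112,72,145],[112,-72,145]]),(0,255,255),0)
    pl(tf(rk[0],rk[1],0,b[2],[[0,145,320],[0,-145,320],[110,-145,320],[110,145,320]]),(255,0,255))
    pl(tf(rk[0],rk[1],0,b[2],[[0,145,227],[0,-145,227]]),(255,0,255),0)
    a.append(f)
t,s_=a
cv2.imwrite("pics/ov1.png",np.hstack([cv2.resize(t[640:1200,640:1200],(400,400)),cv2.resize(t[640:1360,1400:2120],(400,400))]))
cv2.imwrite("pics/ov2.png",s_[360:960,860:1660])
E
```

```text
basket [ 4.69981203e+02 -2.75363174e+02  4.40076489e-02] 2.678141870613274
[113 111 110 112 113 112 113 113 113 112 111 111 111 111  95 112 127 125
 126 126 126 124 125 125 126] [133 134 134 134 135 127 113 100  85  61  93 111 110 108 110 112 113 115
 116 116 113 112 113 112 111] [116 116 115 115 114 115 117 117 115 112 120 131 131 129 129 130 131 132
 132 131] [130 131 131 130 131 132 131 131 132 132 132 131 128  97  49  42  28  27
  63  80  80  80  80  79  79]
scale [6.42465464e+02 2.25011814e+02 9.69325730e-02] 1.8585092725546701
rack [ 599.85533975 -269.6440258     0.        ]
```

View pics/ov1.png

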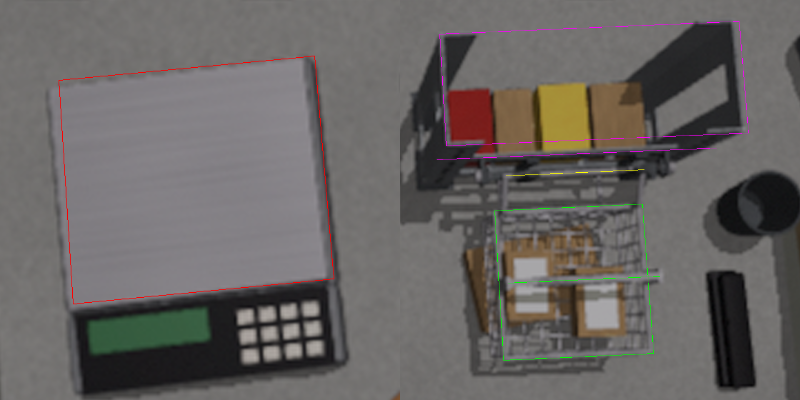

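View pics/ov2.png

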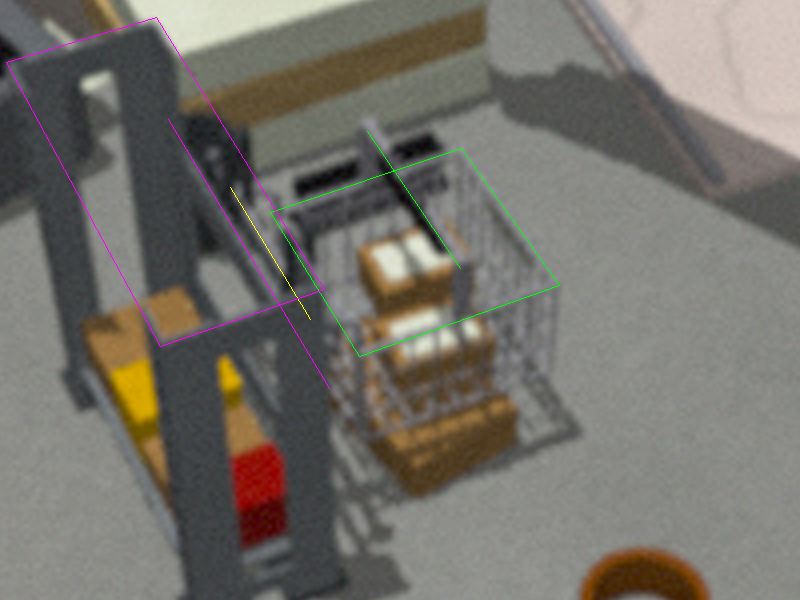

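Both views agree with the fitted frames: the basket origin is near (470,-275) with yaw 0.044. The scale is near (642,225) with yaw 0.097 and its left edge still needs refining. Next I'll go above the grip and check with the wrist camera.

>>> jog_arm --steps '[{"dp": [0,0,4],"rotation": [0,0,0],"claw": 1},{"dp": [0,0,8],"rotation": [0,0,0.1],"claw": 1},{"dp": [0,0.5,11],"rotation": [0,0,0.2],"claw": 1},{"dp": [1.5,3,12],"rotation": [0,0,0.3],"claw": 1},{"dp": [3.5,6,12],"rotation": [0,0,0.4],"claw": 1},{"dp": [5.5,9,12],"rotation": [0,0,0.5],"claw": 1},{"dp": [7.5,12,12],"rotation": [0,0,0.6],"claw": 1},{"dp": [9.5,15,12],"rotation": [0,0,0.7],"claw": 1},{"dp": [11,18,12],"rotation": [0,0,0.8],"claw": 1},{"dp": [12.5,21,12],"rotation": [0,0,0.9],"claw": 1},{"dp": [14,24,12],"rotation": [0,0,1.0],"claw": 1},{"dp": [15,27,12],"rotation": [0,0,1.1],"claw": 1},{"dp": [16,30,12],"rotation": [0,0,1.165],"claw": 1},{"dp": [16,31,12],"rotation": [0,0,1.165],"claw": 1},{"dp": [16,31,12],"rotation": [0,0,1.165],"claw": 1},{"dp": [16,31,12],"rotation": [0,0,1.165],"claw": 1},{"dp": [16,31,12],"rotation": [0,0,1.165],"claw": 1},{"dp": [16,31,12],"rotation": [0,0,1.165],"claw": 1}]'

```text
clock: 1.7
tcp_pos: [441.7, -277.6, 351.1]
tool_rot: [0.693, 0.721, -0.0, 0.0]
force: [0.2, -0.1, 0.4]
gripper_width: 85.3
```

Run:
```python
from h import *
from bench import optics,sense
s=sense();print(s["tcp_pos"],s["tool_rot"],R.from_quat(s["tool_rot"]).as_matrix()[:,1],s["force"],s["joint_positions"])
W=optics.grab_frame("wrist");print(W["origin"],W["attitude"])
np.save("w1.npy",W,allow_pickle=True)
f=W["frame"][:,:,::-1].copy()
b=[470,-275.4,.044]
for P in ([[0,78,157],[0,-78,157]],[[-5,50,157],[-5,-50,157],[5,-50,157],[5,50,157]],[[112,72,145],[112,-72,145]],[[80,80,100],[80,-80,100],[-80,-80,100],[-80,80,100]]):
    cv2.polylines(f,[np.round(proj(W,tf(b[0],b[1],70,b[2],P))).astype(int)],True,(0,255,0),1)
cv2.imwrite("pics/w1.png",f)
```

```text
[ 441.71354829 -277.55325572  351.12466467] [ 6.92810723e-01  7.21119414e-01 -3.05314592e-04  3.04682025e-06] [ 9.99198527e-01  4.00264179e-02 -4.36114820e-04] [ 0.17560663 -0.06682407  0.36727576] [ 0.74737525  0.10637342 -0.2951296   1.65135394  0.03199909  1.38870468
  0.4880544 ]
[ 438.81440541 -195.52401193  493.63767252] [0.98686781 0.01986215 0.00274137 0.16028071]
```

View pics/w1.png

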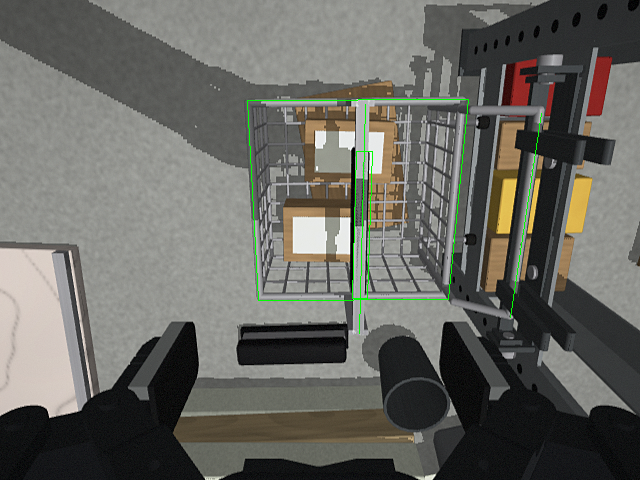

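Run:
```python
from h import *
W=np.load("w1.npy",allow_pickle=True).item()
g=cv2.cvtColor(W["frame"],cv2.COLOR_RGB2GRAY)
for r in(130,170,190,220,250,280):print(r,g[r,344:384:1])
b=[470,-275.4,.044]
for n,P in(("gripFB",[-5,50,133]),("gripFT",[-5,50,157]),("BT",[5,50,157]),("FBm",[-5,0,133]),("FTm",[-5,0,157]),("BTm",[5,0,157])):print(n,proj(W,tf(b[0],b[1],70,b[2],P)))
f=cv2.resize(W["frame"][60:360,440:640,::-1],None,fx=2,fy=2,interpolation=cv2.INTER_CUBIC)
out=[]
for t,col in((-.2,(255,0,0)),(0,(0,255,0)),(.25,(0,255,255)),(.5,(0,0,255))):
    for y in(54,-54):
        # leg profile in hook plane: u (forward to basket), v up
        uv=np.array([(9.5,-4),(9.5,65),(4.5,65),(4.5,0),(-4.5,0),(-4.5,65),(-9.5,65),(-9.5,-4)],float)
        fx=uv[:,0]*np.cos(t)+uv[:,1]*np.sin(t);z=-uv[:,0]*np.sin(t)+uv[:,1]*np.cos(t)
        P=np.c_[112-fx,np.full(8,y-6 if y<0 else y+6),145+z]
        q=(proj(W,tf(b[0],b[1],70,b[2],P))-[440,60])*2
        cv2.polylines(f,[np.round(q).astype(int)],False,col,1)
cv2.imwrite("pics/hk.png",f)
```

```text
130 [128 128 131 132 133 131 133 130 132 132 135  67 194 190 185 182 180 180
 181 184 181 182 184 188 193 123 120 120 122 120 120 121 123 123 125 125
 128 128 128 130]
170 [151 152 151 152 152 153 170  32   0   0   0 169 195 188 183 184 181 184
 176 168 155 176 180 208   6 235 242 235 233 233 233 233 233 232 234 235
 240 215 140 141]
190 [ 73 137 202 102  85  90  75  10   1   3  26 113  89  91  99  99 102  94
  41  88  85 102 109  40  47 154 144 135 135 140 146 148  79  74 149 148
 139 133 136 109]
220 [234 233 235 234 239 255 143  22   0   0  88 112  73  95 104  90  77 104
  84  90 163 167  81  30 184 179 173 176 179 178 176 178 179 183 167 178
 163 181 162 158]
250 [233 233 233 233 240 255  57   0   0   2 201 189 159 137 170 180 181 175
 172 176 183 171   9 161 161 158 154 148 152 151 159 155 152 153 157 159
 167 112  93  89]
280 [ 92  93  95  99  92  65   7   1   0 106 187 177 159 159 172 173 174 169
 168 175 192  36  67  95  95 138  76  65 104 155 154 152 156  93  89  91
  92  92  90  94]
gripFB [[352.86211426 146.96081525]]
gripFT [[355.79628649 151.18605965]]
BT [[371.97261599 151.1237563 ]]
FBm [[351.33703923 218.72522865]]
FTm [[353.97991414 228.57548462]]
BTm [[369.23722651 228.52267651]]
```

View pics/hk.png

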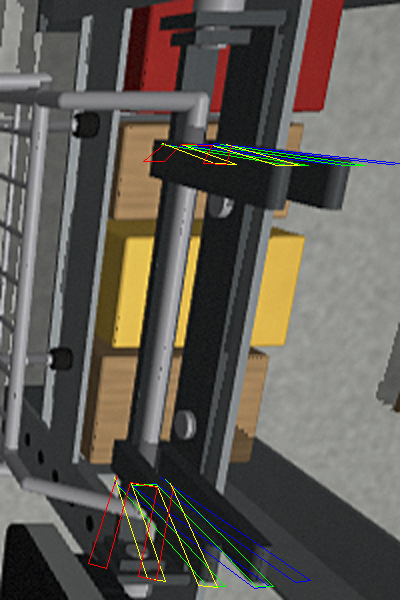

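The wrist view confirms the fit: grip predicted at columns 351–369, seen at 351–367. The hook tips match the near-upright overlay, with tilt about 0 to 0.1. I'll descend onto the grip.

>>> jog_arm --steps '[{"dp": [1.4,0.1,0],"rotation": [0,0,0.004],"claw": 1},{"dp": [2.8,0.1,-2],"rotation": [0,0,0.004],"claw": 1},{"dp": [2.8,0.1,-5],"rotation": [0,0,0.004],"claw": 1},{"dp": [2.8,0.1,-8],"rotation": [0,0,0.004],"claw": 1},{"dp": [2.8,0.1,-11],"rotation": [0,0,0.004],"claw": 1},{"dp": [2.8,0.1,-13.5],"rotation": [0,0,0.004],"claw": 1},{"dp": [2.8,0.1,-15.4],"rotation": [0,0,0.004],"claw": 1},{"dp": [2.8,0.1,-15.4],"rotation": [0,0,0.004],"claw": 1},{"dp": [2.8,0.1,-15.4],"rotation": [0,0,0.004],"claw": 1},{"dp": [2.8,0.1,-15.4],"rotation": [0,0,0.004],"claw": 1},{"dp": [2.8,0.1,-15.4],"rotation": [0,0,0.004],"claw": 1}]'

```text
clock: 2.67
tcp_pos: [472.1, -275.0, 199.2]
tool_rot: [0.69, 0.724, 0.001, 0.002]
force: [-0.1, 0.9, -0.8]
gripper_width: 85.6
```

Run:
```python
from h import *
from bench import optics,sense
s=sense();print(s["tcp_pos"],R.from_quat(s["tool_rot"]).as_matrix()[:,1],s["force"],s["ft_torque"])
W=optics.grab_frame("wrist")
g=cv2.cvtColor(W["frame"],cv2.COLOR_RGB2GRAY)
cv2.imwrite("pics/w2.png",W["frame"][:,:,::-1])
b=[470,-275.4,.044]
p=s["tcp_pos"];print("tcp px",proj(W,p+[0,0,19]),"grip",proj(W,tf(b[0],b[1],70,b[2],[[0,0,145],[-5,0,157],[5,0,157]])))
```

```text
[ 472.12374544 -275.04755991  199.17275747] [0.99885211 0.04779318 0.00320385] [-0.09261088  0.93973829 -0.80498106] [ 0.0512157  -0.03236464 -0.01958109]
tcp px [[318.03386309 355.06493519]] grip [[311.80722524 350.4041693 ]
 [295.57856476 371.7123531 ]
 [327.09162173 371.76438761]]
```

View pics/w2.png

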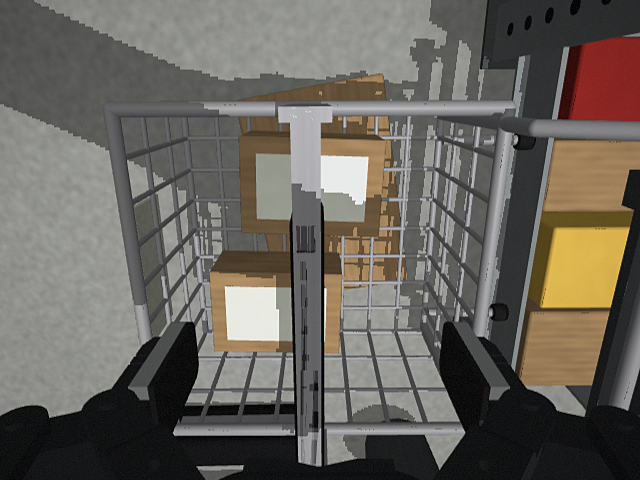

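The grip spans columns 294–324 and the finger midpoint is near column 318, so the tool sits about 2.5 mm too far toward the rack. I'll shift it and close.

>>> jog_arm --newtons 45 --steps '[{"dp": [-0.25,0,-0.2],"rotation": [0,0,0],"claw": 1},{"dp": [-0.25,0,-0.2],"rotation": [0,0,0],"claw": 1},{"dp": [-0.25,0,-0.2],"rotation": [0,0,0],"claw": 0.4},{"dp": [-0.25,0,-0.2],"rotation": [0,0,0],"claw": 0.3},{"dp": [-0.25,0,-0.2],"rotation": [0,0,0],"claw": 0.2},{"dp": [-0.25,0,-0.2],"rotation": [0,0,0],"claw": 0},{"dp": [-0.25,0,-0.2],"rotation": [0,0,0],"claw": 0},{"dp": [-0.25,0,-0.2],"rotation": [0,0,0],"claw": 0},{"dp": [-0.25,0,-0.2],"rotation": [0,0,0],"claw": 0},{"dp": [-0.25,0,-0.2],"rotation": [0,0,0],"claw": 0},{"dp": [-0.25,0,-0.2],"rotation": [0,0,0],"claw": 0}]'

```text
clock: 3.63
tcp_pos: [468.7, -274.3, 195.4]
tool_rot: [0.69, 0.724, 0.0, 0.0]
force: [1.0, -0.4, 0.1]
gripper_width: 9.4
```

```bash
cat > st.py <<'E'
from bench import sense
import numpy as np
from scipy.spatial.transform import Rotation as R
s=sense();M=R.from_quat(s["tool_rot"]).as_matrix()
print(s["clock"],"tcp",s["tcp_pos"].round(1),"F",s["force"].round(2),"T",s["ft_torque"].round(3),"w",round(s["gripper_width"],1),"toolz",M[:,2].round(4),"tooly",M[:,1].round(4))
E
python3 st.py
```

```text
3.6333 tcp [ 468.7 -274.3  195.4] F [ 1.03 -0.42  0.06] T [-0.04  -0.341  0.132] w 9.4 toolz [ 1.e-03 -1.e-04 -1.e+00] tooly [0.9988 0.0486 0.001 ]
```

>>> jog_arm --steps '[{"dp": [0,0,0.1],"rotation": [0,0,0],"claw": 0},{"dp": [0,0,0.2],"rotation": [0,0,0],"claw": 0},{"dp": [0,0,0.3],"rotation": [0,0,0],"claw": 0},{"dp": [0,0,0.4],"rotation": [0,0,0],"claw": 0},{"dp": [0,0,0.5],"rotation": [0,0,0],"claw": 0},{"dp": [0,0,0.5],"rotation": [0,0,0],"claw": 0},{"dp": [0,0,0.5],"rotation": [0,0,0],"claw": 0}]'

```text
clock: 4.22
tcp_pos: [468.5, -273.6, 199.8]
tool_rot: [0.69, 0.724, 0.0, -0.0]
force: [5.3, 0.9, -7.5]
gripper_width: 9.4
```

```bash
python3 st.py
```

```text
4.2167 tcp [ 468.5 -273.6  199.8] F [ 5.35  0.87 -7.53] T [ 0.19  -0.725  0.121] w 9.4 toolz [ 3.0e-04  1.1e-03 -1.0e+00] tooly [9.988e-01 4.880e-02 3.000e-04]
```

>>> jog_arm --steps '[{"dp": [0.05,0,0],"rotation": [0,0,0],"claw": 0},{"dp": [0.1,0,0],"rotation": [0,0,0],"claw": 0},{"dp": [0.15,0,0],"rotation": [0,0,0],"claw": 0},{"dp": [0.15,0,0],"rotation": [0,0,0],"claw": 0},{"dp": [0.15,0,0],"rotation": [0,0,0],"claw": 0}]'

```text
clock: 4.63
tcp_pos: [468.7, -274.8, 200.2]
tool_rot: [0.69, 0.724, -0.001, -0.001]
force: [-0.5, 0.6, -3.1]
gripper_width: 9.5
```

```bash
python3 st.py
```

```text
4.6333 tcp [ 468.7 -274.8  200.2] F [-0.47  0.64 -3.15] T [0.113 0.078 0.054] w 9.5 toolz [-1.5e-03 -1.0e-04 -1.0e+00] tooly [ 0.9989  0.0473 -0.0015]
```

>>> jog_arm --steps '[{"dp": [0,0,0.12],"rotation": [0,0,0],"claw": 0},{"dp": [0,0,0.25],"rotation": [0,0,0],"claw": 0},{"dp": [0,0,0.37],"rotation": [0,0,0],"claw": 0},{"dp": [0,0,0.5],"rotation": [0,0,0],"claw": 0},{"dp": [0,0,0.5],"rotation": [0,0,0],"claw": 0},{"dp": [0,0,0.5],"rotation": [0,0,0],"claw": 0}]'

```text
clock: 5.13
tcp_pos: [469.0, -274.7, 205.4]
tool_rot: [0.69, 0.724, -0.001, -0.0]
force: [-2.1, -0.5, -2.3]
gripper_width: 9.5
```

```bash
python3 st.py
```

```text
5.1333 tcp [ 469.  -274.7  205.4] F [-2.14 -0.52 -2.33] T [-0.111  0.627  0.059] w 9.5 toolz [-1.1e-03 -4.0e-04 -1.0e+00] tooly [ 0.9989  0.0478 -0.0011]
```

>>> jog_arm --steps '[{"dp": [-0.05,0,0.12],"rotation": [0,0,0],"claw": 0},{"dp": [-0.05,0,0.25],"rotation": [0,0,0],"claw": 0},{"dp": [-0.05,0,0.37],"rotation": [0,0,0],"claw": 0},{"dp": [-0.05,0,0.5],"rotation": [0,0,0],"claw": 0},{"dp": [-0.05,0,0.5],"rotation": [0,0,0],"claw": 0},{"dp": [-0.05,0,0.5],"rotation": [0,0,0],"claw": 0}]'

```text
clock: 5.63
tcp_pos: [469.0, -274.4, 210.5]
tool_rot: [0.69, 0.724, -0.0, -0.0]
force: [-1.5, -0.5, -3.2]
gripper_width: 9.3
```

```bash
python3 st.py
```

```text
5.6333 tcp [ 469.  -274.4  210.5] F [-1.47 -0.47 -3.19] T [-0.017  0.547  0.154] w 9.3 toolz [-2.e-04 -1.e-04 -1.e+00] tooly [ 9.988e-01  4.810e-02 -2.000e-04]
```

>>> jog_arm --steps '[{"dp": [-0.05,0,0.12],"rotation": [0,0,0],"claw": 0},{"dp": [-0.07,0,0.25],"rotation": [0,0,0],"claw": 0},{"dp": [-0.08,0,0.37],"rotation": [0,0,0],"claw": 0},{"dp": [-0.09,0,0.5],"rotation": [0,0,0],"claw": 0},{"dp": [-0.1,0,0.6],"rotation": [0,0,0],"claw": 0},{"dp": [-0.1,0,0.6],"rotation": [0,0,0],"claw": 0},{"dp": [-0.1,0,0.6],"rotation": [0,0,0],"claw": 0}]'

```text
clock: 6.22
tcp_pos: [468.4, -274.5, 216.6]
tool_rot: [0.69, 0.724, 0.0, 0.0]
force: [0.4, -0.0, -3.7]
gripper_width: 9.1
```

```bash
python3 st.py
```

```text
6.2167 tcp [ 468.4 -274.5  216.6] F [ 0.4  -0.01 -3.72] T [ 0.026  0.072 -0.023] w 9.1 toolz [ 9.e-04 -3.e-04 -1.e+00] tooly [9.988e-01 4.800e-02 8.000e-04]
```

Free again (Fx ≈ 0, weight ≈ 3.7 N). Continuing up in small steps.

>>> jog_arm --steps '[{"dp": [-0.01,0,0.12],"rotation": [0,0,0],"claw": 0},{"dp": [-0.02,0,0.25],"rotation": [0,0,0],"claw": 0},{"dp": [-0.03,0,0.37],"rotation": [0,0,0],"claw": 0},{"dp": [-0.03,0,0.5],"rotation": [0,0,0],"claw": 0},{"dp": [-0.04,0,0.6],"rotation": [0,0,0],"claw": 0},{"dp": [-0.04,0,0.6],"rotation": [0,0,0],"claw": 0},{"dp": [-0.04,0,0.6],"rotation": [0,0,0],"claw": 0}]'

```text
clock: 6.8
tcp_pos: [467.8, -274.4, 222.4]
tool_rot: [0.69, 0.724, 0.0, 0.0]
force: [-0.1, -0.4, -2.2]
gripper_width: 9.4
```

```bash
python3 st.py
```

```text
6.8 tcp [ 467.8 -274.4  222.4] F [-0.15 -0.41 -2.16] T [ 0.026 -0.02   0.018] w 9.4 toolz [ 4.e-04 -1.e-04 -1.e+00] tooly [9.988e-01 4.810e-02 4.000e-04]
```

>>> jog_arm --steps '[{"dp": [-0.01,0,0.12],"rotation": [0,0,0],"claw": 0},{"dp": [-0.02,0,0.25],"rotation": [0,0,0],"claw": 0},{"dp": [-0.03,0,0.37],"rotation": [0,0,0],"claw": 0},{"dp": [-0.03,0,0.5],"rotation": [0,0,0],"claw": 0},{"dp": [-0.04,0,0.6],"rotation": [0,0,0],"claw": 0},{"dp": [-0.04,0,0.6],"rotation": [0,0,0],"claw": 0},{"dp": [-0.04,0,0.6],"rotation": [0,0,0],"claw": 0}]'

```text
clock: 7.38
tcp_pos: [467.5, -274.4, 228.5]
tool_rot: [0.69, 0.724, 0.0, 0.0]
force: [-0.2, 0.1, -4.0]
gripper_width: 8.8
```

```bash
python3 st.py
```

```text
7.3833 tcp [ 467.5 -274.4  228.5] F [-0.19  0.12 -3.96] T [ 0.024 -0.124 -0.021] w 8.8 toolz [ 6.e-04 -2.e-04 -1.e+00] tooly [9.988e-01 4.800e-02 6.000e-04]
```

>>> jog_arm --steps '[{"dp": [0,0,0.12],"rotation": [0,0,0],"claw": 0},{"dp": [0,0,0.25],"rotation": [0,0,0],"claw": 0},{"dp": [-0.01,0,0.37],"rotation": [0,0,0],"claw": 0},{"dp": [-0.01,0,0.5],"rotation": [0,0,0],"claw": 0},{"dp": [-0.02,0,0.6],"rotation": [0,0,0],"claw": 0},{"dp": [-0.02,0,0.6],"rotation": [0,0,0],"claw": 0},{"dp": [-0.02,0,0.6],"rotation": [0,0,0],"claw": 0}]'

```text
clock: 7.97
tcp_pos: [467.2, -274.5, 234.5]
tool_rot: [0.69, 0.724, 0.0, 0.0]
force: [0.4, -0.5, -3.3]
gripper_width: 9.1
```

```bash
python3 st.py
```

```text
7.9667 tcp [ 467.2 -274.5  234.5] F [ 0.39 -0.47 -3.34] T [-0.021 -0.141  0.058] w 9.1 toolz [ 4.e-04 -2.e-04 -1.e+00] tooly [9.988e-01 4.800e-02 3.000e-04]
```

>>> jog_arm --steps '[{"dp": [0.02,0,0.12],"rotation": [0,0,0],"claw": 0},{"dp": [0.02,0,0.25],"rotation": [0,0,0],"claw": 0},{"dp": [0.02,0,0.37],"rotation": [0,0,0],"claw": 0},{"dp": [0.02,0,0.5],"rotation": [0,0,0],"claw": 0},{"dp": [0.02,0,0.6],"rotation": [0,0,0],"claw": 0},{"dp": [0.02,0,0.6],"rotation": [0,0,0],"claw": 0},{"dp": [0.02,0,0.6],"rotation": [0,0,0],"claw": 0}]'

```text
clock: 8.55
tcp_pos: [467.3, -274.4, 240.5]
tool_rot: [0.69, 0.724, 0.0, 0.0]
force: [0.6, -0.7, -4.1]
gripper_width: 9.1
```

```bash
python3 st.py
```

```text
8.55 tcp [ 467.3 -274.4  240.5] F [ 0.58 -0.75 -4.09] T [0.008 0.    0.034] w 9.1 toolz [ 2.e-04 -1.e-04 -1.e+00] tooly [9.989e-01 4.790e-02 2.000e-04]
```

>>> jog_arm --steps '[{"dp": [0,0,0.12],"rotation": [0,0,0],"claw": 0},{"dp": [0,0,0.25],"rotation": [0,0,0],"claw": 0},{"dp": [-0.01,0,0.37],"rotation": [0,0,0],"claw": 0},{"dp": [-0.02,0,0.5],"rotation": [0,0,0],"claw": 0},{"dp": [-0.03,0,0.65],"rotation": [0,0,0],"claw": 0},{"dp": [-0.03,0,0.8],"rotation": [0,0,0],"claw": 0},{"dp": [-0.03,0,0.8],"rotation": [0,0,0],"claw": 0},{"dp": [-0.03,0,0.8],"rotation": [0,0,0],"claw": 0}]'

```text
clock: 9.22
tcp_pos: [467.1, -274.4, 248.5]
tool_rot: [0.69, 0.724, 0.0, 0.0]
force: [0.1, -0.4, -3.6]
gripper_width: 9.1
```

```bash
python3 st.py
```

```text
9.2167 tcp [ 467.1 -274.4  248.5] F [ 0.06 -0.4  -3.58] T [-0.026  0.033  0.006] w 9.1 toolz [ 4.e-04 -2.e-04 -1.e+00] tooly [9.988e-01 4.800e-02 4.000e-04]
```

>>> jog_arm --steps '[{"dp": [0,0,0.12],"rotation": [0,0,0],"claw": 0},{"dp": [-0.01,0,0.25],"rotation": [0,0,0],"claw": 0},{"dp": [-0.02,0,0.37],"rotation": [0,0,0],"claw": 0},{"dp": [-0.02,0,0.5],"rotation": [0,0,0],"claw": 0},{"dp": [-0.03,0,0.65],"rotation": [0,0,0],"claw": 0},{"dp": [-0.03,0,0.8],"rotation": [0,0,0],"claw": 0},{"dp": [-0.03,0,0.8],"rotation": [0,0,0],"claw": 0}]'

```text
clock: 9.8
tcp_pos: [467.0, -274.5, 256.8]
tool_rot: [0.69, 0.724, 0.0, 0.0]
force: [0.8, 0.6, -3.5]
gripper_width: 9.4
```

```bash
python3 st.py
```

```text
9.8 tcp [ 467.  -274.5  256.8] F [ 0.8   0.65 -3.55] T [ 0.009 -0.036  0.045] w 9.4 toolz [ 8.e-04 -4.e-04 -1.e+00] tooly [9.988e-01 4.800e-02 8.000e-04]
```

Lift is 61 mm with the forces still free. I'll raise it another 24 mm before drawing off.

>>> jog_arm --steps '[{"dp": [0,0,0.15],"rotation": [0,0,0],"claw": 0},{"dp": [0,0,0.3],"rotation": [0,0,0],"claw": 0},{"dp": [-0.01,0,0.45],"rotation": [0,0,0],"claw": 0},{"dp": [-0.02,0,0.6],"rotation": [0,0,0],"claw": 0},{"dp": [-0.03,0,0.8],"rotation": [0,0,0],"claw": 0},{"dp": [-0.03,0,1.0],"rotation": [0,0,0],"claw": 0},{"dp": [-0.03,0,1.3],"rotation": [0,0,0],"claw": 0},{"dp": [-0.03,0,1.6],"rotation": [0,0,0],"claw": 0},{"dp": [-0.03,0,2.0],"rotation": [0,0,0],"claw": 0},{"dp": [-0.03,0,2.4],"rotation": [0,0,0],"claw": 0},{"dp": [-0.03,0,2.4],"rotation": [0,0,0],"claw": 0},{"dp": [-0.03,0,2.4],"rotation": [0,0,0],"claw": 0}]'

```text
clock: 10.8
tcp_pos: [466.7, -274.5, 280.8]
tool_rot: [0.69, 0.724, 0.0, 0.0]
force: [0.1, 0.3, -4.5]
gripper_width: 9.5
```

```bash
python3 st.py
python3 - <<'E'
from h import *
from bench import optics,sense
s=sense();p=s["tcp_pos"];
W=optics.grab_frame("wrist");f=W["frame"][:,:,::-1].copy()
b=[p[0]+1.,p[1]-.5,.048];z=70+p[2]-195.4
P=[[80,80,100],[80,-80,100],[-80,-80,100],[-80,80,100]]
for c in (P,[[112,72,145],[112,-72,145]]):
    cv2.polylines(f,[np.round(proj(W,tf(b[0],b[1],z,b[2],c))).astype(int)],True,(0,255,0),1)
S=optics.grab_frame("scene")
g=cv2.resize(S["frame"][80:230,210:370,::-1],(512,480),interpolation=cv2.INTER_CUBIC)
cv2.imwrite("pics/w3.png",cv2.resize(np.hstack([f[:,120:],g]),(800,372)))
# refine scale pan in top, now maybe unobstructed
T=optics.grab_frame("top");cv2.imwrite("pics/top1.png",T["frame"][:,:,::-1])
E
```

```text
10.8 tcp [ 466.7 -274.5  280.8] F [ 0.1   0.32 -4.46] T [ 0.001  0.013 -0.003] w 9.5 toolz [ 8.e-04 -5.e-04 -1.e+00] tooly [9.988e-01 4.810e-02 8.000e-04]
```

View pics/w3.png

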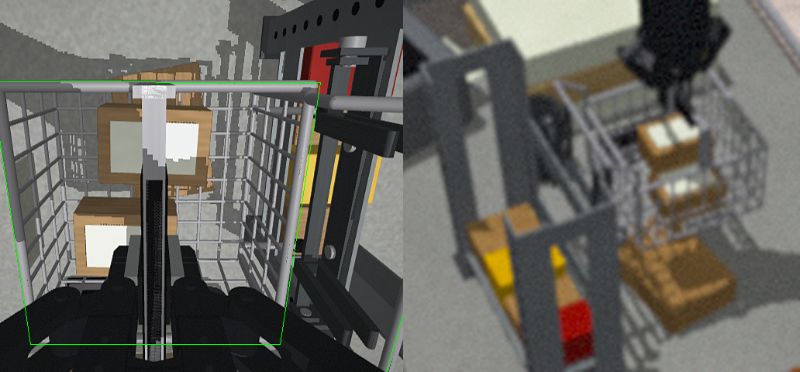

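Left: the basket is held level, the green rim matches, and both hooks lie below and behind the rail. Right: the rail is clear of the tips. Now I'll draw it off toward −x, and refine the pan pose alongside.

>>> jog_arm --steps '[{"dp": [-0.3,0,0],"rotation": [0,0,0],"claw": 0},{"dp": [-0.8,0,0],"rotation": [0,0,0],"claw": 0},{"dp": [-1.5,0,0],"rotation": [0,0,0],"claw": 0},{"dp": [-2.5,0,0],"rotation": [0,0,0],"claw": 0},{"dp": [-3.5,-0.1,0],"rotation": [0,0,0],"claw": 0},{"dp": [-4.5,-0.2,0],"rotation": [0,0,0],"claw": 0},{"dp": [-5.5,-0.2,0],"rotation": [0,0,0],"claw": 0},{"dp": [-6.5,-0.3,0],"rotation": [0,0,0],"claw": 0},{"dp": [-7.5,-0.3,0],"rotation": [0,0,0],"claw": 0},{"dp": [-8.5,-0.4,0],"rotation": [0,0,0],"claw": 0},{"dp": [-9.3,-0.4,0],"rotation": [0,0,0],"claw": 0},{"dp": [-9.8,-0.4,0],"rotation": [0,0,0],"claw": 0},{"dp": [-10,-0.4,0],"rotation": [0,0,0],"claw": 0},{"dp": [-10,-0.4,0],"rotation": [0,0,0],"claw": 0}]'

```text
clock: 12.12
tcp_pos: [366.1, -278.4, 280.4]
tool_rot: [0.69, 0.724, 0.0, 0.0]
force: [-0.9, 0.2, -3.0]
gripper_width: 9.3
```

```bash
python3 st.py
python3 - <<'E'
from h import *
from bench import optics
T=optics.grab_frame("top");S=optics.grab_frame("scene")
pP=np.array([[105,120,0],[105,-120,0],[-105,-120,0],[-105,120,0]],float)
def poly(d,lo,hi,roi):
    g=cv2.GaussianBlur(cv2.cvtColor(d["frame"],cv2.COLOR_RGB2GRAY),(0,0),1.)
    m=cv2.inRange(g,lo,hi);z=np.zeros_like(m);z[roi]=m[roi]
    z=cv2.morphologyEx(z,cv2.MORPH_OPEN,np.ones((5,5)))
    c=max(cv2.findContours(z,0,cv2.CHAIN_APPROX_NONE)[0],key=cv2.contourArea)
    h=cv2.convexHull(c); return c,h,cv2.contourArea(c)
def rays(d,uv,z):
    r=np.c_[uv,np.ones(len(uv))]@np.linalg.inv(d["mtx"]).T@R.from_quat(d["attitude"]).as_matrix().T
    return d["origin"]+r*((z-d["origin"][2])/r[:,2])[:,None]
g=cv2.cvtColor(S["frame"],cv2.COLOR_RGB2GRAY)
print("scene pan",g[340,320:330],"bench",g[300,440:450],g[380,270:280])
for n,d,lo,hi,roi in(("top",T,120,145,np.s_[170:275,165:290]),("scene",S,int(g[340,325])-9,int(g[340,325])+12,np.s_[270:405,265:430])):
    c,h,a=poly(d,lo,hi,roi)
    q=rays(d,c[:,0].astype(float),58)[:,:2]
    rc=cv2.minAreaRect(q.astype(np.float32));print(n,a,rc)
    f=cv2.approxPolyDP(h,6,True)[:,0];print(f.tolist())
E
```

```text
12.1167 tcp [ 366.1 -278.4  280.4] F [-0.93  0.2  -2.99] T [ 0.069  0.042 -0.005] w 9.3 toolz [ 3.e-04 -2.e-04 -1.e+00] tooly [9.989e-01 4.770e-02 3.000e-04]
scene pan [154 155 158 157 154 157 158 155 158 155] bench [146 146 143 141 141 142 144 144 143 145] [136 146 141 147 139 142 144 145 142 143]
top 6732.0 ((641.009521484375, 231.77488708496094), (208.31271362304688, 235.8701934814453), 7.054134368896484)
[[264, 180], [273, 255], [185, 265], [178, 190]]
scene 6461.5 ((638.6387939453125, 228.533203125), (201.30714416503906, 237.9627685546875), 7.035367012023926)
[[345, 285], [390, 353], [322, 390], [280, 314]]
```

>>> jog_arm --steps '[{"dp": [0.1,0.4,0.1],"rotation": [0,0,0],"claw": 0},{"dp": [0.4,1.2,0.3],"rotation": [0,0,0],"claw": 0},{"dp": [0.9,2.4,0.6],"rotation": [0,0,0.01],"claw": 0},{"dp": [1.6,4.2,1],"rotation": [0,0,0.015],"claw": 0},{"dp": [2.3,6,1],"rotation": [0,0,0.02],"claw": 0},{"dp": [3,8,1],"rotation": [0,0,0.025],"claw": 0},{"dp": [3.8,10,1],"rotation": [0,0,0.03],"claw": 0},{"dp": [4.6,12,1],"rotation": [0,0,0.035],"claw": 0},{"dp": [5.4,14,1],"rotation": [0,0,0.04],"claw": 0},{"dp": [6.2,16,1],"rotation": [0,0,0.045],"claw": 0},{"dp": [7,18,1],"rotation": [0,0,0.05],"claw": 0},{"dp": [8,20,1],"rotation": [0,0,0.055],"claw": 0},{"dp": [9,22,1],"rotation": [0,0,0.06],"claw": 0},{"dp": [9.8,24,1],"rotation": [0,0,0.065],"claw": 0},{"dp": [10.6,26,1],"rotation": [0,0,0.07],"claw": 0},{"dp": [11.2,27.8,1],"rotation": [0,0,0.075],"claw": 0},{"dp": [11.6,29,1],"rotation": [0,0,0.075],"claw": 0},{"dp": [12,29.8,1],"rotation": [0,0,0.075],"claw": 0},{"dp": [12,30,1],"rotation": [0,0,0.075],"claw": 0},{"dp": [12,30,1],"rotation": [0,0,0.075],"claw": 0}]'

```text
clock: 13.88
tcp_pos: [486.4, 22.6, 290.4]
tool_rot: [0.662, 0.75, 0.0, -0.0]
force: [0.4, -0.3, -3.0]
gripper_width: 9.2
```

```bash
python3 st.py
python3 - <<'E'
from h import *
from bench import optics
W=optics.grab_frame("wrist");f=W["frame"][:,:,::-1].copy();np.save("w4.npy",W,allow_pickle=True)
pP=np.array([[105,120,0],[105,-120,0],[-105,-120,0],[-105,120,0]],float)
print(proj(W,tf(641,231,58,.123,pP)))
cv2.polylines(f,[np.round(proj(W,tf(641,231,58,.123,pP))).astype(int)],True,(0,0,255),1)
cv2.imwrite("pics/w4.png",f)
E
```

```text
13.8833 tcp [486.4  22.6 290.4] F [ 0.38 -0.27 -2.98] T [ 0.02  -0.002  0.017] w 9.2 toolz [-0.  0. -1.] tooly [ 0.9922  0.1247 -0.    ]
[[ 743.54481619 -256.22187974]
 [ 653.49595996  116.73065385]
 [ 405.86666793  116.1823174 ]
 [ 429.90060823 -256.97948798]]
```

View pics/w4.png

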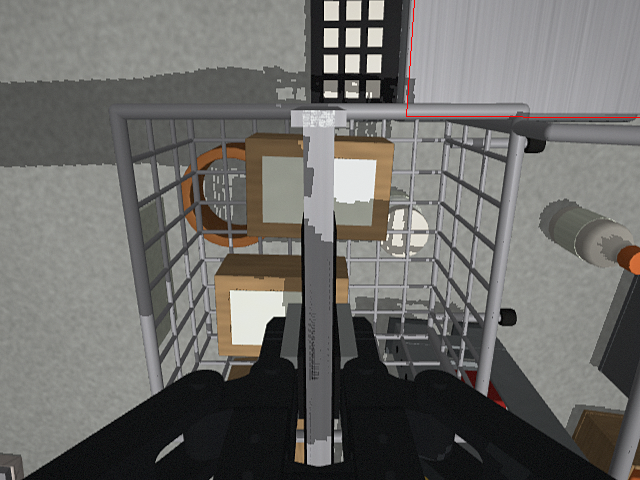

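The wrist view shows the pan's front edge near column 406 and its −y edge near row 118, in line with the predicted outline. A numeric edge check comes next.

Run:
```python
from h import *
W=np.load("w4.npy",allow_pickle=True).item()
g=cv2.cvtColor(W["frame"],cv2.COLOR_RGB2GRAY).astype(int)
for r in(10,40,70,95):print(r,g[r,396:420])
for c in(560,590,630):print(c,g[104:134,c])
```

```text
10 [ 31  35  35  37  36  28  59  62  64  68  65  69  51 101 125 162 163 164
 164 171 165 161 164 164]
40 [ 34  40  40  33  55  64  64  66  69  73  52  94 125 163 165 165 169 176
 170 167 164 168 172 169]
70 [ 42  36  48  65  66  68  72  71  57  88 127 163 169 171 174 180 176 170
 169 173 176 175 171 171]
95 [ 34  96  66  68  68  68  68  59 121 158 153 155  92  97  97  95  92  86
  78 185 178 179 177 170]
560 [162 163 162 163 164 163 163 166 155 122 110 120 115 109 101  96  79  65
 128 122  91 108 116 120 124 128 129 130 133 131]
590 [160 159 160 159 162 162 164 169 160 132 114 113 114 104  99  94  68  36
 117 142 105  92 104 114 117 125 123 126 130 131]
630 [149 149 150 152 153 153 154 156 149 131 102 100 106 101  95  83  73 120
 149 147 134  99  88 103 109 113 116 121 125 126]
```

>>> jog_arm --steps '[{"dp": [0.3,0.4,0],"rotation": [0,0,0],"claw": 0},{"dp": [0.9,1.2,0],"rotation": [0,0,0],"claw": 0},{"dp": [1.8,2.5,0],"rotation": [0,0,0],"claw": 0},{"dp": [3,4.1,0],"rotation": [0,0,0],"claw": 0},{"dp": [4.3,6,0],"rotation": [0,0,0],"claw": 0},{"dp": [5.7,7.9,0],"rotation": [0,0,0],"claw": 0},{"dp": [7.1,9.8,0],"rotation": [0,0,0],"claw": 0},{"dp": [8.5,11.7,0],"rotation": [0,0,0],"claw": 0},{"dp": [9.9,13.6,0],"rotation": [0,0,0],"claw": 0},{"dp": [11.3,15.5,0],"rotation": [0,0,0],"claw": 0},{"dp": [12.6,17.3,0],"rotation": [0,0,0],"claw": 0},{"dp": [13.7,18.9,0],"rotation": [0,0,0],"claw": 0},{"dp": [14.5,20,-0.5],"rotation": [0,0,0],"claw": 0},{"dp": [15,20.7,-1.2],"rotation": [0,0,0],"claw": 0},{"dp": [15.2,21,-2.2],"rotation": [0,0,0],"claw": 0},{"dp": [15.2,21,-3.5],"rotation": [0,0,0],"claw": 0},{"dp": [15.2,21,-5],"rotation": [0,0,0],"claw": 0},{"dp": [15.2,21,-6],"rotation": [0,0,0],"claw": 0},{"dp": [15.2,21,-6],"rotation": [0,0,0],"claw": 0},{"dp": [15.2,21,-6],"rotation": [0,0,0],"claw": 0}]'

```text
clock: 15.6
tcp_pos: [637.9, 230.2, 229.3]
tool_rot: [0.663, 0.749, -0.001, -0.0]
force: [0.3, -0.3, -2.8]
gripper_width: 9.3
```

```bash
python3 st.py
python3 - <<'E'
from h import *
from bench import optics,sense
p=sense()["tcp_pos"]
T=optics.grab_frame("top");f=cv2.resize(T["frame"][:,:,::-1],None,fx=4,fy=4,interpolation=cv2.INTER_CUBIC)
pP=np.array([[105,120,0],[105,-120,0],[-105,-120,0],[-105,120,0]],float)
pl=lambda P,c:cv2.polylines(f,[np.round(proj(T,P)*4+1.5).astype(int)],True,c,1)
pl(tf(639,232,58,.123,pP),(0,0,255))
q=[[80,80,100],[80,-80,100],[-80,-80,100],[-80,80,100]]
pl(tf(p[0]+1,p[1]-.7,p[2]-125.4,.121,q),(0,255,0))
W=optics.grab_frame("wrist")["frame"][:,:,::-1]
cv2.imwrite("pics/t5.png",np.hstack([cv2.resize(f[640:1200,640:1200],(440,440)),cv2.resize(W,(360,440))]))
E
```

```text
15.6 tcp [637.9 230.2 229.3] F [ 0.33 -0.3  -2.78] T [ 0.065 -0.01   0.044] w 9.3 toolz [-0.0018 -0.0015 -1.    ] tooly [ 0.9926  0.1216 -0.0019]
```

View pics/t5.png

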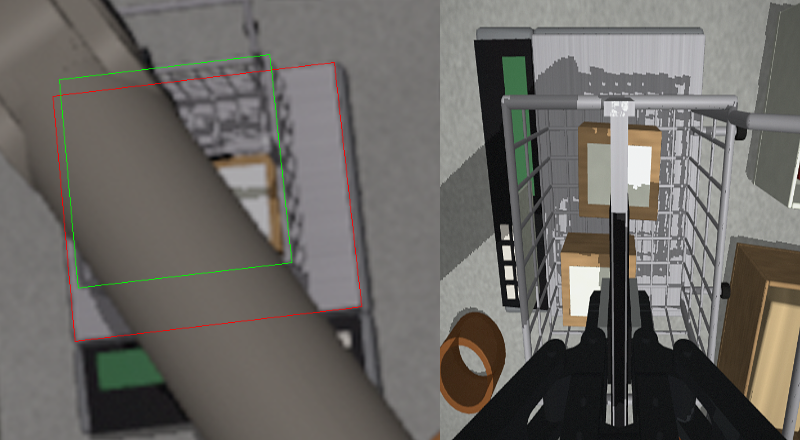

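The top view shows the basket over the pan as predicted, with boxes inside. The wrist view shows the pan's +y edge near row 33, which I'll use to check the pan pose numerically.

```bash
python3 - <<'E'
from h import *
from bench import optics,sense
W=optics.grab_frame("wrist");np.save("w5.npy",W,allow_pickle=True)
g=cv2.cvtColor(W["frame"],cv2.COLOR_RGB2GRAY).astype(int)
pP=np.array([[105,120,0],[105,-120,0],[-105,-120,0],[-105,120,0]],float)
print(proj(W,tf(639,232,58,.123,pP)))
for c in(200,320,430):print("col",c,g[20:50,c])
for r in(60,75,90):print("row",r,g[r,155:180],g[r,450:485])
E
python3 st.py
```

```text
[[473.28735895  38.15748122]
 [441.16790735 346.5980067 ]
 [195.49184762 346.87662685]
 [162.80003154  38.31563428]]
col 200 [157 156 153 152 151 152 150 150 153 159 122  72  94 103 109 113 118 105
 119 148 165 173 170 171 170 169 169 169 167 169]
col 320 [151 153 153 155 157 156 158 158 158 164 125  64  88 107 110 118 125  93
 119 161 173 179 177 178 177 173 178 179 178 177]
col 430 [152 154 156 154 152 151 152 152 155 159 123  77  96 105 111 116 124 110
 133 159 170 178 176 177 177 178 177 179 180 179]
row 60 [ 26  29  23  25  24  27  15   2  52  90  80 167 170 166 164 168 172 169
 168 167 164 166 171 169 167] [175 180 181 179 178 178 179 182 180 182 181 183 185 182 181 178 184 166
 136 154 157 156 158 157 155 155 155 157 157 159 159 162 163 162 161]
row 75 [ 29  27  25  29  20  24  26  24   9   9  68 103 151 171 171 167 168 172
 168 169 169 167 164 169 169] [179 180 180 181 181 183 183 181 180 184 185 185 185 181 180 184 148 119
 161 161 159 156 159 157 156 153 155 154 153 158 158 156 160 159 158]
row 90 [ 19  23  25  20  25  28  24  26  25  20   3  37  93 101 101 107 102 101
 104 106 104 104 103 102 103] [180 181 180 182 184 184 183 179 185 187 183 184 177 187 169 131 158 159
 157 161 159 156 155 154 151 155 156 155 156 157 157 158 161 160 162]
15.75 tcp [639.  231.6 231.5] F [ 0.19  0.54 -3.35] T [-0.003 -0.072 -0.006] w 9.4 toolz [ 1.9e-03  6.0e-04 -1.0e+00] tooly [0.9925 0.1222 0.002 ]
```

>>> jog_arm --steps '[{"dp": [-0.1,0.2,-0.5],"rotation": [0,0,0.002],"claw": 0},{"dp": [-0.1,0.2,-1.2],"rotation": [0,0,0.002],"claw": 0},{"dp": [-0.1,0.2,-2],"rotation": [0,0,0.002],"claw": 0},{"dp": [-0.1,0.2,-2.7],"rotation": [0,0,0.002],"claw": 0},{"dp": [-0.1,0.2,-3.3],"rotation": [0,0,0.002],"claw": 0},{"dp": [-0.1,0.2,-3.8],"rotation": [0,0,0.002],"claw": 0},{"dp": [-0.1,0.2,-4.1],"rotation": [0,0,0.002],"claw": 0},{"dp": [-0.1,0.2,-4.2],"rotation": [0,0,0.002],"claw": 0},{"dp": [-0.1,0.2,-4.2],"rotation": [0,0,0.002],"claw": 0},{"dp": [-0.1,0.2,-4.2],"rotation": [0,0,0.002],"claw": 0}]'

```text
clock: 16.58
tcp_pos: [637.7, 233.8, 188.6]
tool_rot: [0.662, 0.75, 0.0, 0.0]
force: [-0.2, 0.0, -4.0]
gripper_width: 9.5
```

```bash
python3 st.py
```

```text
16.5833 tcp [637.7 233.8 188.6] F [-0.15  0.02 -3.95] T [ 0.083 -0.027 -0.021] w 9.5 toolz [ 6.e-04  3.e-04 -1.e+00] tooly [9.922e-01 1.247e-01 6.000e-04]
```

>>> jog_arm --steps '[{"dp": [0,0,-0.05],"rotation": [0,0,0],"claw": 0},{"dp": [0,0,-0.1],"rotation": [0,0,0],"claw": 0},{"dp": [0,0,-0.15],"rotation": [0,0,0],"claw": 0},{"dp": [0,0,-0.2],"rotation": [0,0,0],"claw": 0},{"dp": [0,0,-0.25],"rotation": [0,0,0],"claw": 0},{"dp": [0,0,-0.3],"rotation": [0,0,0],"claw": 0},{"dp": [0,0,-0.35],"rotation": [0,0,0],"claw": 0},{"dp": [0,0,-0.4],"rotation": [0,0,0],"claw": 0},{"dp": [0,0,-0.4],"rotation": [0,0,0],"claw": 0}]'

```text
clock: 17.33
tcp_pos: [637.4, 233.6, 184.2]
tool_rot: [0.662, 0.75, -0.0, -0.0]
force: [-0.2, 0.1, -4.0]
gripper_width: 9.2
```

```bash
python3 st.py
```

```text
17.3333 tcp [637.4 233.6 184.2] F [-0.24  0.11 -4.01] T [ 0.017 -0.028  0.023] w 9.2 toolz [-1.e-04 -1.e-04 -1.e+00] tooly [ 9.922e-01  1.248e-01 -1.000e-04]
```

>>> jog_arm --steps '[{"dp": [0,0,-0.04],"rotation": [0,0,0],"claw": 0},{"dp": [0,0,-0.08],"rotation": [0,0,0],"claw": 0},{"dp": [0,0,-0.12],"rotation": [0,0,0],"claw": 0},{"dp": [0,0,-0.16],"rotation": [0,0,0],"claw": 0},{"dp": [0,0,-0.16],"rotation": [0,0,0],"claw": 0},{"dp": [0,0,-0.16],"rotation": [0,0,0],"claw": 0}]'

```text
clock: 17.83
tcp_pos: [637.5, 233.7, 182.9]
tool_rot: [0.662, 0.75, 0.0, 0.0]
force: [0.6, 0.2, -2.7]
gripper_width: 9.1
```

```bash
python3 st.py
```

```text
17.8333 tcp [637.5 233.7 182.9] F [ 0.58  0.25 -2.75] T [-0.012  0.049 -0.042] w 9.1 toolz [ 3.e-04  1.e-04 -1.e+00] tooly [9.922e-01 1.247e-01 3.000e-04]
```

>>> jog_arm --steps '[{"dp": [0,0,-0.04],"rotation": [0,0,0],"claw": 0},{"dp": [0,0,-0.08],"rotation": [0,0,0],"claw": 0},{"dp": [0,0,-0.08],"rotation": [0,0,0],"claw": 0},{"dp": [0,0,-0.08],"rotation": [0,0,0],"claw": 0}]'

```text
clock: 18.17
tcp_pos: [637.7, 233.7, 182.8]
tool_rot: [0.662, 0.75, 0.0, 0.0]
force: [-1.2, -0.6, 2.1]
gripper_width: 9.3
```

```bash
python3 st.py
```

```text
18.1667 tcp [637.7 233.7 182.8] F [-1.24 -0.56  2.05] T [-0.197  0.321 -0.02 ] w 9.3 toolz [ 1.e-03  1.e-04 -1.e+00] tooly [0.9922 0.1246 0.001 ]
```

The basket is down (Fz went from −4 to +2). I'll ease off and release slowly.

>>> jog_arm --newtons 20 --steps '[{"dp": [0,0,0.04],"rotation": [0,0,0],"claw": 0},{"dp": [0,0,0.04],"rotation": [0,0,0],"claw": 0},{"dp": [0,0,0.04],"rotation": [0,0,0],"claw": 0.15},{"dp": [0,0,0.04],"rotation": [0,0,0],"claw": 0.25},{"dp": [0,0,0.04],"rotation": [0,0,0],"claw": 0.4},{"dp": [0,0,0.04],"rotation": [0,0,0],"claw": 0.6},{"dp": [0,0,0.04],"rotation": [0,0,0],"claw": 0.8},{"dp": [0,0,0.04],"rotation": [0,0,0],"claw": 0.8},{"dp": [0,0,0.04],"rotation": [0,0,0],"claw": 0.8}]'

```text
clock: 18.92
tcp_pos: [637.5, 233.7, 182.3]
tool_rot: [0.662, 0.75, 0.0, 0.0]
force: [1.3, 0.8, -0.4]
gripper_width: 67.9
```

```bash
python3 st.py
```

```text
18.9167 tcp [637.5 233.7 182.3] F [ 1.28  0.75 -0.42] T [-0.002 -0.017 -0.022] w 67.9 toolz [ 2.e-04  0.e+00 -1.e+00] tooly [9.922e-01 1.248e-01 2.000e-04]
```

Released cleanly. Now I'll rise straight up and retreat so the top camera can see.

>>> jog_arm --steps '[{"dp": [0,0,0.5],"rotation": [0,0,0],"claw": 0.8},{"dp": [0,0,1.5],"rotation": [0,0,0],"claw": 0.8},{"dp": [0,0,3],"rotation": [0,0,0],"claw": 0.8},{"dp": [0,0,5],"rotation": [0,0,0],"claw": 0.8},{"dp": [0,0,7.5],"rotation": [0,0,0],"claw": 0.8},{"dp": [0,0,10],"rotation": [0,0,0],"claw": 0.8},{"dp": [0,0,13],"rotation": [0,0,0],"claw": 0.8},{"dp": [-2,-2,15],"rotation": [0,0,0],"claw": 0.8},{"dp": [-4,-5,16],"rotation": [0,0,0],"claw": 0.8},{"dp": [-6,-8,16],"rotation": [0,0,0],"claw": 0.8},{"dp": [-8,-11,16],"rotation": [0,0,0],"claw": 0.8},{"dp": [-10,-14,16],"rotation": [0,0,0],"claw": 0.8},{"dp": [-12,-17,16],"rotation": [0,0,0],"claw": 0.8},{"dp": [-14,-20,16],"rotation": [0,0,0],"claw": 0.8},{"dp": [-15,-23,16],"rotation": [0,0,0],"claw": 0.8},{"dp": [-16,-26,16],"rotation": [0,0,0],"claw": 0.8},{"dp": [-16,-28,16],"rotation": [0,0,0],"claw": 0.8},{"dp": [-16,-28,16],"rotation": [0,0,0],"claw": 0.8},{"dp": [-16,-28,16],"rotation": [0,0,0],"claw": 0.8}]'

```text
clock: 20.5
tcp_pos: [477.5, -47.1, 343.3]
tool_rot: [0.662, 0.749, 0.0, 0.001]
force: [-0.2, 0.5, 0.7]
gripper_width: 68.1
```

```bash
python3 st.py
python3 - <<'E'
from h import *
from bench import optics,sense
T=optics.grab_frame("top");S=optics.grab_frame("scene")
pP=np.array([[105,120,0],[105,-120,0],[-105,-120,0],[-105,120,0]],float)
q=[[80,80,100],[80,-80,100],[-80,-80,100],[-80,80,100]]
fs=[]
for d in(T,S):
    f=cv2.resize(d["frame"][:,:,::-1],None,fx=4,fy=4,interpolation=cv2.INTER_CUBIC)
    pl=lambda P,c:cv2.polylines(f,[np.round(proj(d,P)*4+1.5).astype(int)],True,c,1)
    pl(tf(638.5,232.5,58,.123,pP),(0,0,255)); pl(tf(638.5,232.5,58,.123,q),(0,255,0)); fs.append(f)
a=cv2.resize(fs[0][560:1200,640:1280],(400,400));b=cv2.resize(fs[1][1000:1660,1040:1700],(400,400))
o=[cv2.resize(T["frame"][80:400,140:600,::-1],(400,200)),cv2.resize(S["frame"][60:460,120:520,::-1],(400,200))]
cv2.imwrite("pics/t6.png",np.vstack([np.hstack([a,b]),np.hstack(o)]))
E
```

```text
20.5 tcp [477.5 -47.1 343.3] F [-0.22  0.45  0.73] T [ 0.045 -0.006 -0.051] w 68.1 toolz [ 1.6e-03 -1.0e-04 -1.0e+00] tooly [0.9925 0.1223 0.0016]
```

View pics/t6.png

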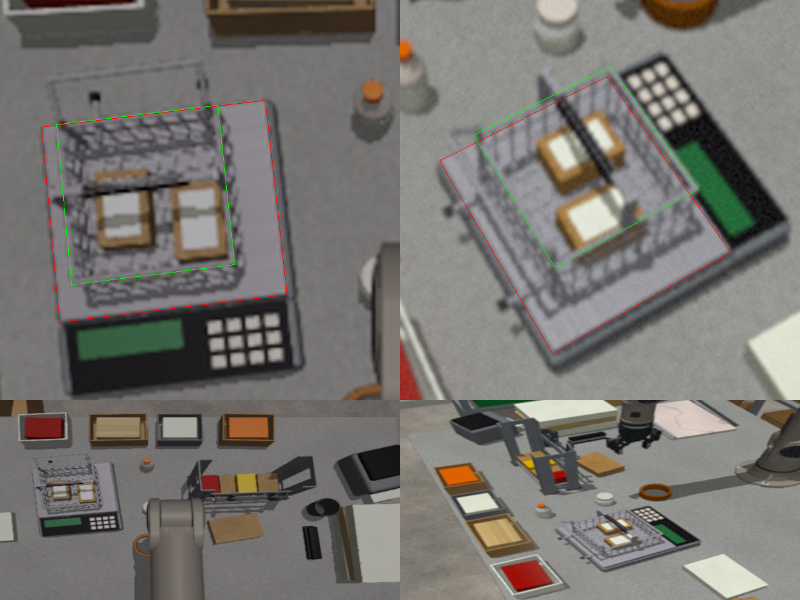

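The basket stands on the pan with both boxes in it, the rim lies close to the green target outline, and the bystanders look undisturbed. I've used all 12 picture views, so the last centring check is numeric: locating the black grip in the top image.

Run:
```python
from h import *
from bench import optics,sense
def rays(d,uv,z):
    r=np.c_[uv,np.ones(len(uv))]@np.linalg.inv(d["mtx"]).T@R.from_quat(d["attitude"]).as_matrix().T
    return d["origin"]+r*((z-d["origin"][2])/r[:,2])[:,None]
for n in("top","scene"):
    d=optics.grab_frame(n);g=cv2.cvtColor(d["frame"],cv2.COLOR_RGB2GRAY)
    c=proj(d,[[638.5,232.5,203]])[0];x,y=c.round().astype(int)
    m=(g[y-25:y+26,x-32:x+33]<55).astype(np.uint8)
    k,L,st,ce=cv2.connectedComponentsWithStats(m,connectivity=8);i=1+np.argmax(st[1:,4])
    pts=np.argwhere(L==i)[:,::-1]+[x-32,y-25]
    w=rays(d,pts.astype(float),203)[:,:2]
    rc=cv2.minAreaRect(w.astype(np.float32));print(n,"expect px",c.round(1),"seen",pts.mean(0).round(1),len(pts),"world",w.mean(0).round(1),rc)
```

```text
top expect px [213.9 213.9] seen [219.2 225.2] 88 world [611.6 219.1] ((610.7146606445312, 223.92440795898438), (41.90598678588867, 88.999755859375), 62.84678268432617)
scene expect px [336.  307.2] seen [336.5 309.1] 92 world [639.5 236.9] ((638.9850463867188, 233.77268981933594), (12.470484733581543, 96.9487075805664), 6.801161766052246)
```

```bash
python3 -c "
from bench import sign_off
print(sign_off())"
```

```text
the job is handed in; nothing more can be done
None
```

The basket is on the scale's pan with both boxes still in it. I've let go, the arm is clear, and the job is handed in at about 20.7 s on the robot's clock.

**Lift and draw-off:** I eased the rail up in 5–8 mm steps, correcting sideways by feel. The highest reading at the end of any step was about 5 N sideways and 7.5 N down, including the basket's weight; I had no readings within a step. I drew the basket off level only after lifting it 85 mm, with the rail clear of the 65 mm hook legs.

**Set-down:** I felt first contact with the pan at roughly 6 N, eased off, then opened the fingers slowly.

**Last checks:**
- **Centring:** the scene camera puts the grip at about (639, 234) mm and 0.119 rad. The pan middle is at about (638, 232.5) mm and 0.123 rad, so it is centred to within about 2 mm and square.
- **Top-camera check failed:** the same grip measurement from above gave (611, 224) mm. It appears to have picked up other dark pixels, so I disregarded it and relied on the scene camera and tool position.
- **Bystanders:** the items visible in the last picture look undisturbed. The arm hid part of the tape roll and pin jar from above, but the scene camera shows both in place.

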